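Set and lock the analyser's air regulator

TASK

Set the air regulator on the bench: turn its wing knob clockwise until the pointer is inside the dark band on the dial, then pull the knob straight up until it locks in its raised position, and let go. It only comes up where its key meets a hidden slot somewhere within the band, so while it is blocked keep only a light upward pull and feel for the slot by turning; forcing it against the blocking gate with 20 N damages it. Leave the bottle, the jar and the tube rack where they stand.

Things in the scene. Friction and masses are not known exactly. Their poses are not given: they have to be found in the camera images.
- regulator: Air regulator, fixed to the bench: aluminium block 84 x 84 mm on a base plate 120 x 120 x 10 mm, flat top face 95 mm above the bench, brass ports on its +y and -y sides, a round gauge on its +x side. Origin under its centre on the bench, z up; the knob's vertical axis passes through it. The dark band on the top face lies on its -x side.
- band (a point): Middle of the dark band printed on the top face, 35.5 mm from the knob's axis. The band is 7 mm wide and spans about 0.45 rad to each side about the axis. Thin ticks lie anticlockwise of it. The hidden slot differs each time: up to 0.42 rad (24 degrees) either side of the band's middle; it takes the key within about 0.06 rad.
- knob: Black knob. Origin on its axis, level with the top face when the knob is in; moves with it. A round skirt, 24 mm radius, lies 4 to 14 mm above the origin; on it stands a wing, 46 mm long (knob's x), 14 mm thick (y), up to 54 mm above the origin: grip it across its thickness from above. A nose with a white line on the skirt's -x side is the pointer; the line on the wing is at the same end.
- knob_grip (a point): Centre of the grip, on the knob's axis, 37 mm above the knob's origin, 17 mm below the wing's top and 23 mm above the skirt's top.
- pointer (a point): Tip of the pointer nose, 31 mm from the axis.
- dial (a joint): Angle of the knob in rad, growing clockwise seen from above: 0 = pointer at the middle of the band, negative = anticlockwise of it (where it starts, at -1.05 to -0.65); stops at -1.3 and +0.75. Turning takes about 0.12 N m and it stays where it is left.
- pull (a joint): How far the knob is pulled up, m: 0 = in, 0.010 = out at its stop, locked. A snap spring holds it in (4 to 9 N starts it); past 5 mm it pushes outward, then holds it out. At 3 mm the key meets a sprung gate (4 N, plus 4 N per mm), along which it slides as the knob is turned; at the slot this resistance vanishes and the knob can rise fully. Once in the slot, it can hardly turn.
- reagent: Bystander: amber bottle, 60 mm across, 120 mm tall, origin under its centre.
- cup: Bystander: clear jar with white cap, 56 mm across, 60 mm tall, origin under its centre.
- rack: Bystander: grey rack with capped tubes, 160 x 60 mm, 99 mm tall, origin under its centre, length along its x.
- gate (a joint): How far the sprung steel gate inside the block, out of sight, is pushed up by the knob's key, m: 0 = untouched or key in the slot. It begins to lift at 4 N and takes 4 N more per mm, so 4 mm means a force of 20 N.
There are look-alikes about, which are no part of the job. Of the things like the regulator, leave any that is orange or pink; of the rest the larger one is meant.

How it is judged:
On the way, in this order (a step that is already met when the one before it is completed fails the run):
1. the pointer is turned into the band with the knob not yet locked out (value of joint dial between -0.52 and 0.52 rad and value of joint pull below 0.0075 m), for 0.1 s.
2. the knob is pulled out to its locked position with the pointer in the band (value of joint dial between -0.52 and 0.52 rad and value of joint pull above 0.0085 m), for 0.2 s.
At the end, for the whole second after the job is handed in: The knob is out and locked (pulled more than 8.5 mm of its 10 mm), its pointer within 0.52 rad of the band's middle, at rest and released (all of step 2 and contact force between the fingers and knob below 0.1 N and linear speed of knob below 0.01 m/s); the robot touches nothing.
It fails at once if the knob is forced up against the gate with more than 20 N (the gate is lifted by more than 4 mm) (value of joint gate above 0.004 m).
It fails at once if a bystander is moved by more than 20 mm (distance of any of reagent, cup, rack from where it was at the start of the episode above 0.02 m).
It also fails if it takes over 59 s, if anything falls off the work surface, if the arm or the gripper's body presses on something with over 40 N, if the wrist force passes 120 N, or if a joint passes its speed limit or range.

ROBOT

A 7-joint arm with a two-finger parallel gripper is mounted at the origin on the work surface. World frame = base frame: x ahead of the robot, y to its left, z up, the work surface at z = 0. Lengths are in m, angles in rad, forces in N, time in s.
With the tool pointing down it reaches from about 0.4 to 0.85 m from the base axis. Payload 10.4 kg.
Tool frame: the origin (TCP) lies on the centre line of the jaws, within the pads' length; the fingertips stand ahead of it and the grasp point (between the pads) lies 6 mm ahead of it (robot.tcp_to_tips is the z of the fingertips in the tool frame, in m); z points along the fingers, y is the line along which they close (so a half turn about z gives the same grasp; the last joint's range is limited). The gripper opens to 85 mm and grips with 20 to 120 N. Pads are 22 mm wide; open, the fingers measure 114 mm over their backs; the gripper's body (76 mm by 85 mm) begins 54 mm behind the grasp point. The pads swing forward as they close: fully open they stand 13 mm farther back than shut.
Start: joints at [-0.023, 0.332, -0.065, 1.46, 0.022, 1.35, -0.088], TCP at [0.625, 0, 0.232] pointing down, gripper open.
Joint ranges: [-2.6, 2.6], [-0.5, 2.12], [-1.47, 1.34], [0.16, 2.42], [-1.27, 4.41], [0.06, 2.06], [-2.6, 2.6]. Speed limits (rad/s): [2.22, 2.22, 2.79, 2.79, 3.14, 3.14, 3.14].

INTERFACE

Orientations are given as a unit quaternion [x, y, z, w].
In Python, from plant import get_state, viewer, ticket, finder, robot gives the robot as it stands. The module is installed in compiled form; this text tells all that it offers.
- The arm moves only by the tool apply_moves, never from a script. Its argument "deltas" is a list of rows, each an object with "slide": the shift along the tool's x, y, z in m, a list of three; "delta_rot": the turn, a rotation vector about the tool's x, y, z in rad, a list of three. In form: [{"slide": [tx, ty, tz], "delta_rot": [ax, ay, az]}, ...]. A call has 1 to 12 rows; each row shifts and turns the commanded pose from where the row before left it, along the tool's axes as they then stand; what a row does not reach is not made up. A row lasts 1/10 s, in which the tool goes at most 50 mm and 8.59 degrees, less where a joint would pass 70% of its speed; a pose out of reach is approached as far as the arm can. A call with a gripper value outside its range is refused whole. "grip" is the opening in per cent of the stroke, from 0 (shut) to 100 (fully open), set as the call begins (left out, the last holds). The fingers move at their own pace and stop on an object; "squeeze" is the grip in N (left out, the last holds). Time passes only in rows, so rows that do not move let the fingers close. It gives the time, the measured TCP pose, the force, the opening and the grip force at its end, in the units of the state.
- get_state(): the state, without advancing time (a new reading comes with each control period).
- viewer.get_image(name): name is "scene" or "side" or "wrist"; returns (picture, depth): 400x640x3 uint8, red, green, blue; 400x640 float32, m along the optical axis (not along the pixel's ray), 0 where there is no reading.
- viewer.camera_model(name): a dict with "vfov" (degrees; the focal length in pixels is half the picture's height over the tangent of half this angle, whatever the lens; pixels are square), "cx", "cy" (the principal point, pixels), "T" (4x4, takes a point from camera to world coordinates); the wrist camera has in their place "tool_from_camera" (4x4, takes a point from camera to tool coordinates, whose origin is the TCP and whose axes are the flange's). Camera axes: x right, y down, z forward; pixel columns grow to the right and rows downward; lengths in m; the calibration is good to about 2 mm. A picture is of the moment at which its call begins: read the wrist's pose just before it. camera_model takes no time and is no camera call.
- ticket.job_done(): hands the job in; it is judged then, once.
Trained networks look in the newest picture that a camera, given by its name, has taken for a name from the list of things; names that differ only in an ending like _2 or _b are one class to them, and where a whole thing is asked for, a point or a joint stands for the part that bears it (a point fixed in the world has none). Each returns a list of dicts, best first, with "p" (0 to 1); they miss things now and then, are a little off and sometimes report something else, mostly with a low value. They report only what shows in the picture. A call takes as long as a camera call. They do not tell look-alikes from the thing itself.
- finder.masks_of(thing, camera): "pixels" (400x640 bool, what is visible of it) and "rect" ([left, top, width, height] in pixels, round what is visible of it).
- finder.pinpoint(thing, camera): "point" ([row, column] in pixels: a listed point, or the origin of a listed thing).
The state is a dict: "time_s": time; "joint_positions": joint angles; "qvel": joint speeds; "joint_torque": joint torques, N m; "tcp_pos": TCP position; "orientation": TCP orientation; "wrist_force": force on the tool from outside, world axes, zero at the start; "ft_torque": the same for the moment, N m; "opening": opening from 0.0 (shut) to 1.0 (fully open); "gripper_force": force on a finger pad.
Only numpy, scipy, OpenCV 4.12 (cv2) and the standard library are available. Lean on these libraries where they do the work, as an engineer would, in place of code of your own. Each camera call takes 0.05 s, during which the arm holds its last target. There are 200 camera calls.

## Working session

There is one attempt and no reset: what is moved stays moved. The work goes in short steps, Python scripts to look and compute and a tool call to move; the robot and the scene stay as the last step left them, time stands still between calls to the robot, and variables do not carry over. Pictures are saved under pics/ and viewed, at most 10 in all, crops included, and the job is handed in when it is done.

Besides the shell and the picture viewer there is one more tool, called after "Emit:" as a command line: name --argument value ..., lists and objects as JSON in quotes. apply_moves: Moves the arm, as the interface text tells. Its arguments: {"type":"object","properties":{"deltas":{"type":"array"},"grip":{"type":"number"},"squeeze":{"type":"number"}},"required":["deltas"]}

```bash
mkdir -p pics; cat > h.py <<'E'
import numpy as np, cv2
from plant import get_state, viewer, ticket, finder, robot
from scipy.spatial.transform import Rotation as R
def toolT(s):
    T=np.eye(4);T[:3,:3]=R.from_quat(s['orientation']).as_matrix();T[:3,3]=s['tcp_pos'];return T
def camT(name,s):
    m=viewer.camera_model(name)
    T=np.array(m['T']) if 'T' in m else toolT(s)@np.array(m['tool_from_camera'])
    return m,T
def grab(name):
    s=get_state();im,d=viewer.get_image(name);m,T=camT(name,s);return im,d,m,T
def f(m): return 200/np.tan(np.radians(m['vfov'])/2)
def unproj(m,T,r,c,z):
    F=f(m);p=np.stack([(c-m['cx'])/F*z,(r-m['cy'])/F*z,z],-1);return p@T[:3,:3].T+T[:3,3]
def onplane(m,T,r,c,h):
    F=f(m);d=T[:3,:3]@np.array([(c-m['cx'])/F,(r-m['cy'])/F,1]);return T[:3,3]+d*(h-T[2,3])/d[2]
E
python3 - <<'E'
from h import *
for n in ['scene','side']:
    im,d,m,T=grab(n); cv2.imwrite(f'pics/{n}0.png',im[:,:,::-1])
    print(n,{k:v for k,v in m.items() if k!='T'},np.round(T,3).tolist())
    for t in ['regulator','knob_grip','band','pointer','reagent','cup','rack']:
        for q in finder.pinpoint(t,n):
            r,c=q['point'];r0,c0=int(np.clip(r,0,399)),int(np.clip(c,0,639))
            print(t,round(q['p'],2),np.round(q['point'],1),np.round(unproj(m,T,r,c,d[r0,c0]),3))
print(robot.tcp_to_tips, get_state()['orientation'])
E
```

```text
scene {'vfov': 43.2204688635896, 'cx': 312.73404465856464, 'cy': 200.07629897595956} [[0.488, 0.536, -0.689, 1.483], [0.873, -0.317, 0.372, -0.507], [-0.019, -0.782, -0.623, 0.974], [0.0, 0.0, 0.0, 1.0]]
regulator 0.9 [212.1 251.3] [ 0.402 -0.128  0.035]
regulator 0.78 [235.1 307.6] [ 0.589 -0.043  0.053]
regulator 0.76 [227.9 196.3] [ 0.386 -0.29   0.033]
regulator 0.68 [191.1 302.9] [0.39  0.049 0.035]
knob_grip 0.78 [158.5 298.5] [0.353 0.057 0.13 ]
knob_grip 0.77 [201.8 308.1] [ 0.545 -0.016  0.126]
knob_grip 0.72 [198.5 194.8] [ 0.204 -0.239 -0.005]
knob_grip 0.52 [189.3 245.1] [ 0.37  -0.127  0.097]
band 0.92 [204.7 188.7] [ 0.332 -0.286  0.079]
band 0.9 [203.5 297.3] [ 0.5   -0.026  0.093]
band 0.66 [163.6 291.2] [0.335 0.041 0.106]
band 0.62 [190.6 245.5] [ 0.368 -0.126  0.09 ]
band 0.38 [273.4 263. ] [ 0.628 -0.196  0.021]
pointer 0.75 [164.5 292.2] [0.338 0.042 0.105]
pointer 0.67 [192.5 240.4] [ 0.341 -0.133  0.068]
pointer 0.53 [206.1 294.4] [ 0.508 -0.039  0.095]
pointer 0.52 [204.9 351.5] [0.507 0.15  0.02 ]
pointer 0.48 [203.4 189.7] [ 0.338 -0.284  0.087]
reagent 0.86
[... 620 characters left out ...]
43]
knob_grip 0.76 [175.4 315.5] [ 0.53  -0.004  0.13 ]
knob_grip 0.7 [178.8 380.1] [ 0.364 -0.113  0.101]
knob_grip 0.67 [160.2 398.2] [ 0.34  -0.273  0.095]
knob_grip 0.67 [215.9 260.8] [0.66  0.091 0.016]
band 0.77 [187.8 327.6] [ 0.496 -0.018  0.09 ]
band 0.65 [183.8 389.2] [ 0.355 -0.245  0.018]
band 0.64 [214.1 386.6] [0.307 0.056 0.094]
pointer 0.65 [181.  321.9] [ 0.514 -0.017  0.109]
pointer 0.55 [162.9 404.9] [ 0.318 -0.274  0.089]
pointer 0.52 [184.2 388.1] [ 0.344 -0.149  0.068]
reagent 0.79 [251.2 306.2] [0.479 0.188 0.015]
cup 0.63 [214.2 262.9] [0.655 0.087 0.021]
rack 0.78 [179.7 317. ] [ 0.528 -0.013  0.113]
0.025 [7.07103690e-01 7.07109871e-01 3.35920575e-05 9.12605157e-06]
```

View pics/scene0.png

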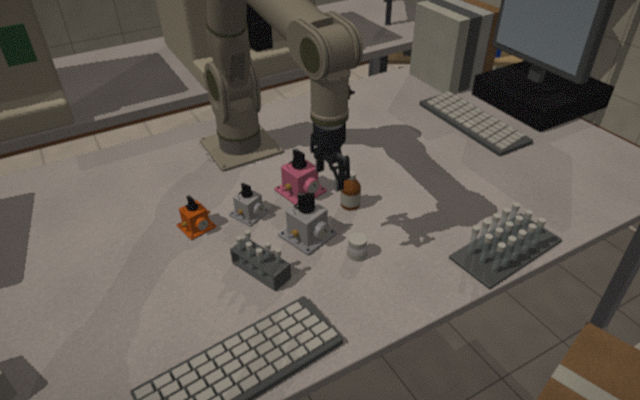

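View pics/side0.png

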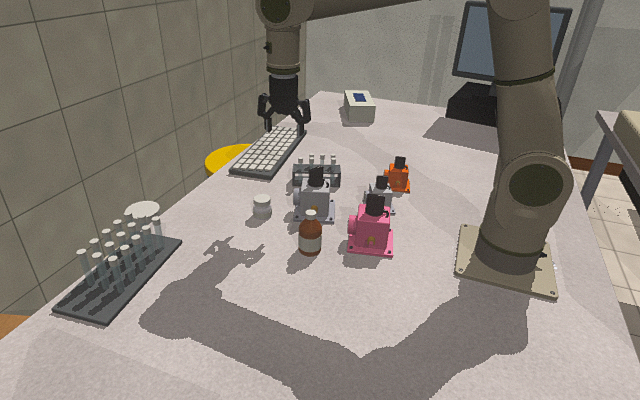

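The scene view shows the larger grey regulator at about (306, 215), knob at (306, 202). The pink one is at (300, 180), the orange at (196, 218) and the small grey at (247, 205). The side view agrees, with the target at (316, 195). Next is a close look with the wrist camera.

```bash
python3 - <<'E'
from h import *
im,d,m,T=grab('wrist'); cv2.imwrite('pics/w0.png',im[:,:,::-1])
print({k:v for k,v in m.items()},np.round(T,3).tolist())
for t in ['regulator','knob_grip','band','pointer']:
    for q in finder.pinpoint(t,'wrist'):
        r,c=q['point'];r0,c0=int(np.clip(r,0,399)),int(np.clip(c,0,639))
        print(t,round(q['p'],2),np.round(q['point'],1),np.round(unproj(m,T,r,c,d[r0,c0]),3))
for n in ['scene','side']:
    im,d,m,T=grab(n)
    r,c={'scene':(202,308),'side':(175,315)}[n]
    P=unproj(m,T,*np.mgrid[0:400,0:640].astype(float),d)
    # wing top points
    k=(abs(P[...,2]-.149)<.004)&(np.hypot(P[...,0]-.535,P[...,1]+.01)<.05)&(d>0)
    print(n,k.sum(),P[k].mean(0),P[k].min(0),P[k].max(0))
    k=(abs(P[...,2]-.095)<.004)&(np.hypot(P[...,0]-.535,P[...,1]+.01)<.08)&(d>0)
    print(n,k.sum(),P[k].min(0),P[k].max(0)); q=cv2.minAreaRect(P[k][:,:2].astype(np.float32)*1000);print(q)
E
```

```text
{'vfov': 71.20868491601952, 'cx': 318.7714519206049, 'cy': 197.49895900138992, 'tool_from_camera': array([[ 3.65166004e-04, -9.55953680e-01, -2.93517340e-01,
         7.56328095e-02],
       [ 9.99999548e-01,  9.14981335e-05,  9.46103769e-04,
         7.10100659e-04],
       [-8.77575090e-04, -2.93517553e-01,  9.55953281e-01,
        -1.42394396e-01],
       [ 0.00000000e+00,  0.00000000e+00,  0.00000000e+00,
         1.00000000e+00]])} [[1.0, 0.0, 0.001, 0.626], [0.0, -0.956, -0.293, 0.076], [0.001, 0.293, -0.956, 0.374], [0.0, 0.0, 0.0, 1.0]]
regulator 0.88 [120.1  99.9] [0.4   0.067 0.075]
regulator 0.74 [183.2 251.8] [0.557 0.005 0.095]
regulator 0.67 [205.5 233.7] [ 0.551 -0.003  0.141]
regulator 0.64 [252.  138.6] [ 0.395 -0.097  0.051]
knob_grip 0.79 [290.1  91.7] [ 0.376 -0.112  0.11 ]
knob_grip 0.57 [218.6 220.6] [ 0.541 -0.012  0.149]
band 0.72 [284.1  90.7] [0.626 0.076 0.374]
band 0.55 [211.5 199. ] [ 0.499 -0.025  0.096]
pointer 0.74 [287.2  89.9] [ 0.365 -0.116  0.099]
pointer 0.66 [233.2 219.9] [ 0.538 -0.028  0.145]
scene 63 [ 0.53888118 -0.0197923   0.14765429] [ 0.52073661 -0.03941346  0.14505194] [5.53431472e-01 4.43103650e-04 1.52232382e-01]
scene 334 [ 0.49969512 -0.06985528  0.09100999] [0.58763919 0.0316683  0.09893049]
((538.5856323242188, -19.64153289794922), (87.10421752929688, 82.88848876953125), 18.371320724487305)
side 42 [ 0.53347582 -0.0135517   0.14734854] [ 0.520674   -0.03290426  0.14502094] [0.54755886 0.00472013 0.14989117]
side 277 [ 0.4849242  -0.06489926  0.09104682] [0.58284078 0.0339367  0.0989561 ]
((533.4915161132812, -13.764354705810547), (82.10671997070312, 84.21066284179688), 17.567684173583984)
```

View pics/w0.png

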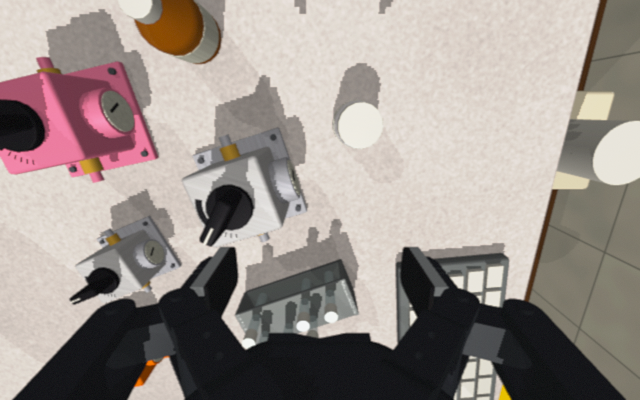

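The wrist view shows the target at about (240, 195). Its gauge is on the right at (290, 180), the band is on the left at (198, 205), and the wing points down-left to (207, 240). Now I'll measure the axis and wing angle from the depth image.

```bash
cat >> h.py <<'E'
def measure(n,c0):
    im,d,m,T=grab(n)
    P=unproj(m,T,*np.mgrid[0:400,0:640].astype(float),d)
    rr=np.hypot(P[...,0]-c0[0],P[...,1]-c0[1])
    out={}
    for nm,z,r in [('wing',.149,.045),('skirt',.109,.04),('top',.095,.075)]:
        k=(abs(P[...,2]-z)<.004)&(rr<r)&(d>0)
        if k.sum()<10: continue
        q=P[k]; mr=cv2.minAreaRect(q[:,:2].astype(np.float32)*1000)
        w,v=np.linalg.eigh(np.cov(q[:,:2].T)); a=np.degrees(np.arctan2(v[1,1],v[0,1]))
        print(n,nm,k.sum(),np.round(q.mean(0)*1000,1),np.round(q.max(0)*1000-q.min(0)*1000,1),'rect',np.round(mr[0],1),np.round(mr[1],1),round(mr[2],1),'axis',round(a,1),'sd',np.round(np.sqrt(w)*1000,1))
    return im,d,m,T,P
E
python3 - <<'E'
from h import *
for n in ['wrist','scene','side']: measure(n,(.537,-.016))
E
```

```text
wrist wing 777 [535.7 -16.2 148.6] [31.5 43.9  6.1] rect [534.8 -17.2] [45.8 14. ] 60.9 axis 60.8 sd [ 4.  13.1]
wrist skirt 914 [538.5 -15.7 108.9] [47.6 47.3  7.7] rect [536.  -15.8] [43.9 47.1] 52.9 axis 141.6 sd [11.4 14.8]
wrist top 3862 [539.3  -9.7  94.9] [100.2 101.    6.7] rect [534.8 -17.4] [83.5 83.8] 17.6 axis 144.3 sd [24.3 28.1]
scene wing 59 [538.  -19.2 147.1] [31.4 42.1  4.9] rect [539.1 -19.4] [45.2 19.7] 58.0 axis 62.6 sd [ 5.  13.7]
scene skirt 84 [546.4 -24.1 108.1] [41.1 43.5  7.6] rect [545.1 -28.7] [52.  23.8] 54.1 axis 56.7 sd [ 6.1 12.8]
scene top 338 [551.  -24.9  93.9] [90.6 98.6  7.7] rect [539.  -19.2] [84.  86.9] 16.2 axis 64.3 sd [19.1 28.7]
side wing 43 [533.7 -13.2 147.3] [27.9 40.2  4.6] rect [533.6 -15.5] [43.9 14.8] 58.4 axis 61.6 sd [ 4. 13.]
side skirt 73 [527.8  -7.5 108.4] [46.6 41.4  7.8] rect [530.8  -9.6] [44.3 36.1] 24.1 axis -136.1 sd [ 8.1 13.3]
side top 273 [529.6  -4.2  93.8] [ 97.6 100.    7.2] rect [533.2 -12.4] [81.7 84.8] 19.1 axis -163.6 sd [22.8 27.3]
```

Emit:
apply_moves --deltas '[{"slide":[-0.02,-0.03,0],"delta_rot":[0,0,0.1]},{"slide":[0,-0.03,0],"delta_rot":[0,0,0.1]},{"slide":[0,-0.025,0],"delta_rot":[0,0,0.1]},{"slide":[0,0,0],"delta_rot":[0,0,0.0]}]' --grip 70

```text
time_s: 1.7
tcp_pos: [0.5387, -0.0116, 0.2323]
orientation: [0.806, 0.592, 0.0, -0.0]
wrist_force: [0.8, 0.0, -0.4]
opening: 0.699
gripper_force: 0.0
```

```bash
python3 - <<'E'
from h import *
s=get_state();print(s['tcp_pos'],s['orientation'],s['joint_positions'],s['time_s'])
im,d,m,T,P=measure('wrist',(.537,-.016))
cv2.imwrite('pics/w1.png',im[:,:,::-1])
for t in ['knob_grip','band','pointer','knob']:
    for q in finder.pinpoint(t,'wrist'):
        r,c=q['point'];r0,c0=int(np.clip(r,0,399)),int(np.clip(c,0,639))
        print(t,round(q['p'],2),np.round(q['point'],1),np.round(unproj(m,T,r,c,d[r0,c0]),3),np.round(onplane(m,T,r,c,{'knob_grip':.132,'band':.095,'pointer':.105,'knob':.095}[t]),3))
E
```

```text
[ 0.5387241  -0.01157244  0.23229213] [ 8.05672067e-01  5.92361791e-01  1.68771470e-04 -2.83011548e-05] [-0.02754249  0.14385465 -0.03935753  1.68927063  0.00560357  1.30832697
 -0.37076845] 1.7
wrist wing 797 [535.  -16.2 148.7] [31.7 43.6  6.1] rect [534.7 -17.2] [45.4 14. ] 60.9 axis 60.9 sd [ 4. 13.]
wrist skirt 996 [534.5 -14.9 109. ] [47.1 47.2  7.5] rect [535.3 -16.1] [44.7 47.1] 65.2 axis 153.5 sd [11.3 14.8]
wrist top 4038 [537.  -10.4  95. ] [101.4 101.3   6.7] rect [534.5 -17.4] [84.  83.8] 17.2 axis 157.0 sd [25.3 27.9]
knob_grip 0.93 [205.9 317.1] [ 0.538 -0.012  0.149] [ 0.536 -0.018  0.132]
knob_grip 0.6 [184.3  85.9] [0.562 0.061 0.375] [0.345 0.063 0.132]
band 0.78 [211.5 284.9] [ 0.498 -0.025  0.096] [ 0.497 -0.025  0.095]
band 0.7 [193.9  87.7] [0.343 0.055 0.134] [0.308 0.054 0.095]
pointer 0.8 [189.9  82.1] [0.354 0.06  0.148] [0.314 0.06  0.105]
pointer 0.56 [225.3 310.2] [ 0.527 -0.027  0.15 ] [ 0.52  -0.045  0.105]
knob 0.93 [175.9 111.7] [0.365 0.064 0.125] [0.341 0.064 0.095]
knob 0.89 [195.9 316.3] [ 0.54  -0.004  0.149] [ 0.535 -0.019  0.095]
```

View pics/w1.png

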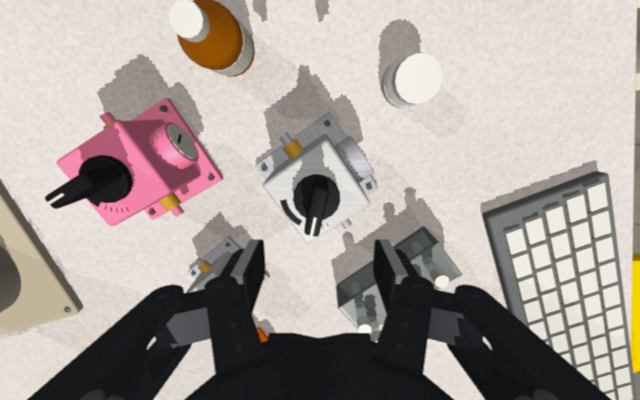

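Axis (0.535, -0.017), block yaw about 17.4°, pointer at 240.9°, so the dial is about -0.76. I'll align the tool and go down.

Emit:
apply_moves --deltas '[{"slide":[-0.0065,-0.002,0],"delta_rot":[0,0,0.105]},{"slide":[0,0,0.02],"delta_rot":[0,0,0.1]},{"slide":[0,0,0.03],"delta_rot":[0,0,0]},{"slide":[0,0,0.025],"delta_rot":[0,0,0]},{"slide":[0,0,0.016],"delta_rot":[0,0,0]},{"slide":[0,0,0],"delta_rot":[0,0,0]},{"slide":[0,0,0],"delta_rot":[0,0,0]}]'

```text
time_s: 2.65
tcp_pos: [0.5373, -0.0177, 0.141]
orientation: [0.861, 0.508, -0.0, -0.0]
wrist_force: [0.0, -0.7, 0.6]
opening: 0.704
gripper_force: 0.0
```

```bash
python3 - <<'E'
from h import *
s=get_state();print(s['tcp_pos'],s['orientation'],s['wrist_force'],s['time_s'])
x=R.from_quat(s['orientation']).as_matrix();print(np.degrees(np.arctan2(x[1,1],x[0,1])),x[:,2])
im,d,m,T,P=measure('wrist',(.535,-.017))
cv2.imwrite('pics/w2.png',im[:,:,::-1])
c=np.linalg.inv(toolT(s))@np.array([.5347,-.0172,.135,1]);print(c)
E
```

```text
[ 0.53731003 -0.01772156  0.14099096] [ 8.61281258e-01  5.08128519e-01 -5.86588282e-05 -1.21429583e-05] [ 0.04406836 -0.74717666  0.6099232 ] 2.65
-28.921496993461478 [-1.13383866e-04 -3.86954422e-05 -9.99999993e-01]
wrist wing 2176 [536.  -15.4 148.9] [71.5 51.2  8. ] rect [539.4 -18.1] [45.7 77.4] 79.6 axis 58.0 sd [11.4 12.5]
wrist skirt 2076 [536.3 -15.  108.9] [47.4 47.4  7.8] rect [535.3 -16.1] [45.  47.1] 61.5 axis 150.0 sd [11.3 14.8]
wrist top 7784 [540.1  -8.1  94.9] [101.3  99.3   6.4] rect [534.6 -17.3] [83.7 83.6] 17.2 axis 149.0 sd [23.4 28.1]
[-8.05194867e-04 -2.53625907e-03  5.99123487e-03  1.00000000e+00]
```

View pics/w2.png

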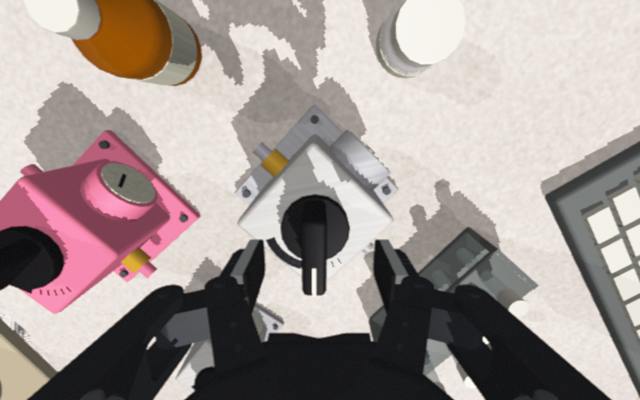

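The jaws straddle the wing, with about 2 mm still to correct in tool y. I'll do that and close.

Emit:
apply_moves --deltas '[{"slide":[-0.001,-0.0023,0],"delta_rot":[0,0,0]},{"slide":[0,0,0],"delta_rot":[0,0,0]}]'

```text
time_s: 2.9
tcp_pos: [0.5347, -0.0174, 0.1416]
orientation: [0.861, 0.508, 0.001, 0.0]
wrist_force: [-0.5, -0.5, -0.6]
opening: 0.7
gripper_force: 0.0
```

Emit:
apply_moves --deltas '[{"slide":[0,0,0],"delta_rot":[0,0,0]},{"slide":[0,0,0],"delta_rot":[0,0,0]},{"slide":[0,0,0],"delta_rot":[0,0,0]},{"slide":[0,0,0],"delta_rot":[0,0,0]},{"slide":[0,0,0],"delta_rot":[0,0,0]},{"slide":[0,0,0],"delta_rot":[0,0,0]},{"slide":[0,0,0],"delta_rot":[0,0,0]},{"slide":[0,0,0],"delta_rot":[0,0,0]}]' --grip 0 --squeeze 50

```text
time_s: 3.7
tcp_pos: [0.5345, -0.0174, 0.141]
orientation: [0.861, 0.508, 0.0, 0.0]
wrist_force: [-1.6, 1.3, 5.4]
opening: 0.145
gripper_force: 51.1
```

```bash
cat > st.py <<'E'
from h import *
s=get_state();x=R.from_quat(s['orientation']).as_matrix();a=np.degrees(np.arctan2(x[1,1],x[0,1]))
print(np.round(s['tcp_pos'],4),'ang',round(a,2),'dial_est',round(-np.radians(a+90-17.4),3),'F',np.round(s['wrist_force'],2),'M',np.round(s['ft_torque'],3),s['opening'],s['gripper_force'],np.round(s['joint_positions'],2))
c=np.linalg.inv(toolT(s))@np.array([.5347,-.0172,.135,1]);print(c)
E
python3 st.py
```

```text
[ 0.5345 -0.0174  0.141 ] ang -28.94 dial_est -0.762 F [-1.59  1.28  5.42] M [ 0.024  0.441 -0.023] 0.14478460465198062 51.116673946380615 [-0.03  0.21 -0.02  1.81  0.01  1.12 -0.56]
[2.94861780e-04 9.94130394e-05 5.98856804e-03 1.00000000e+00]
```

Emit:
apply_moves --deltas '[{"slide":[0,0,0],"delta_rot":[0,0,0.05]},{"slide":[0,0,0],"delta_rot":[0,0,0.08]},{"slide":[0,0,0],"delta_rot":[0,0,0.08]},{"slide":[0,0,0],"delta_rot":[0,0,0.08]},{"slide":[0,0,0],"delta_rot":[0,0,0.04]},{"slide":[0,0,0],"delta_rot":[0,0,0]},{"slide":[0,0,0],"delta_rot":[0,0,0]},{"slide":[0,0,0],"delta_rot":[0,0,0]}]'

```text
time_s: 4.5
tcp_pos: [0.5347, -0.0176, 0.141]
orientation: [0.933, 0.36, 0.0, 0.0]
wrist_force: [-0.1, -1.5, 5.2]
opening: 0.14
gripper_force: 51.1
```

```bash
python3 st.py
```

```text
[ 0.5347 -0.0176  0.141 ] ang -47.78 dial_est -0.433 F [-0.12 -1.5   5.23] M [-0.222  0.029 -0.002] 0.14019281739173736 51.096341013908386 [-0.06  0.21  0.01  1.82 -0.    1.12 -0.89]
[ 2.63194590e-04 -2.48600406e-04  5.97779149e-03  1.00000000e+00]
```

Emit:
apply_moves --deltas '[{"slide":[0,0,-0.001],"delta_rot":[0,0,0]},{"slide":[0,0,-0.001],"delta_rot":[0,0,0]},{"slide":[0,0,0],"delta_rot":[0,0,0]},{"slide":[0,0,0],"delta_rot":[0,0,0]}]'

```text
time_s: 4.9
tcp_pos: [0.5344, -0.0175, 0.1423]
orientation: [0.933, 0.36, -0.0, 0.0]
wrist_force: [5.1, -0.4, -5.2]
opening: 0.145
gripper_force: 49.9
```

```bash
python3 st.py
```

```text
[ 0.5344 -0.0175  0.1423] ang -47.82 dial_est -0.432 F [ 5.13 -0.39 -5.16] M [-0.315 -1.053  0.043] 0.14490362325013872 49.85805630683899 [-0.06  0.2   0.01  1.81 -0.    1.12 -0.89]
[ 4.51694496e-04 -1.65886164e-05  7.31434350e-03  1.00000000e+00]
```

Emit:
apply_moves --deltas '[{"slide":[0,0,-0.001],"delta_rot":[0,0,0]},{"slide":[0,0,0],"delta_rot":[0,0,0]},{"slide":[0,0,0],"delta_rot":[0,0,0]}]'

```text
time_s: 5.2
tcp_pos: [0.5345, -0.0175, 0.1439]
orientation: [0.933, 0.36, 0.0, 0.0]
wrist_force: [3.6, -1.2, -0.5]
opening: 0.139
gripper_force: 50.3
```

```bash
python3 st.py
```

```text
[ 0.5345 -0.0175  0.1439] ang -47.84 dial_est -0.432 F [ 3.56 -1.24 -0.53] M [-0.339 -0.682 -0.006] 0.13891668750307812 50.301849246025085 [-0.06  0.2   0.01  1.81 -0.    1.13 -0.89]
[ 3.82622537e-04 -7.80538128e-05  8.91993669e-03  1.00000000e+00]
```

Emit:
apply_moves --deltas '[{"slide":[0,0,-0.001],"delta_rot":[0,0,0]},{"slide":[0,0,0],"delta_rot":[0,0,0]},{"slide":[0,0,0],"delta_rot":[0,0,0]}]'

```text
time_s: 5.5
tcp_pos: [0.5343, -0.0176, 0.1446]
orientation: [0.933, 0.36, -0.0, 0.0]
wrist_force: [4.5, -1.4, -4.7]
opening: 0.148
gripper_force: 50.0
```

```bash
python3 st.py
```

```text
[ 0.5343 -0.0176  0.1446] ang -47.85 dial_est -0.432 F [ 4.52 -1.35 -4.68] M [-0.49  -0.989  0.065] 0.14795431513252974 49.962278008461 [-0.06  0.2   0.01  1.81 -0.    1.13 -0.89]
[ 5.32049672e-04 -1.02560316e-05  9.64870783e-03  1.00000000e+00]
```

Emit:
apply_moves --deltas '[{"slide":[0,0,0],"delta_rot":[0,0,0.03]},{"slide":[0,0,0],"delta_rot":[0,0,0.03]},{"slide":[0,0,0],"delta_rot":[0,0,0]},{"slide":[0,0,0],"delta_rot":[0,0,0]}]'

```text
time_s: 5.9
tcp_pos: [0.5345, -0.0175, 0.1449]
orientation: [0.943, 0.331, 0.0, 0.0]
wrist_force: [4.2, -3.4, -2.0]
opening: 0.145
gripper_force: 50.2
```

```bash
python3 st.py
```

```text
[ 0.5345 -0.0175  0.1449] ang -51.29 dial_est -0.372 F [ 4.15 -3.4  -2.03] M [-0.566 -0.925  0.055] 0.14497146934371116 50.2094042301178 [-0.07  0.2   0.01  1.81 -0.    1.13 -0.95]
[ 3.58951397e-04 -1.06198388e-04  9.90707263e-03  1.00000000e+00]
```

Emit:
apply_moves --deltas '[{"slide":[0,0,0],"delta_rot":[0,0,0.03]},{"slide":[0,0,0],"delta_rot":[0,0,0.03]},{"slide":[0,0,0],"delta_rot":[0,0,0]},{"slide":[0,0,0],"delta_rot":[0,0,0]}]'

```text
time_s: 6.3
tcp_pos: [0.5345, -0.0175, 0.1449]
orientation: [0.953, 0.302, 0.0, 0.0]
wrist_force: [3.7, -2.9, -1.8]
opening: 0.141
gripper_force: 50.3
```

```bash
python3 st.py
```

```text
[ 0.5345 -0.0175  0.1449] ang -54.82 dial_est -0.31 F [ 3.75 -2.86 -1.76] M [-0.68  -1.016  0.022] 0.14145064118192457 50.297255516052246 [-0.07  0.2   0.02  1.81 -0.    1.13 -1.01]
[ 3.06232506e-04 -1.20073678e-04  9.89910394e-03  1.00000000e+00]
```

```bash
cat > sk.py <<'E'
from h import *
im,d,m,T=grab('wrist')
P=unproj(m,T,*np.mgrid[0:400,0:640].astype(float),d)
rr=np.hypot(P[...,0]-.535,P[...,1]+.0167)
k=(rr<.022)&(rr>.008)&(P[...,2]>.101)&(P[...,2]<.124)&(d>0);q=P[k]
t=(rr>.034)&(rr<.04)&(abs(P[...,2]-.095)<.006)&(d>0)
A=np.c_[P[t][:,:2]-[.535,-.0167],np.ones(t.sum())];print('top',np.median(P[t][:,2]),'skirt',np.median(q[:,2]),k.sum(),'diff mm (in: 14)',1000*(np.median(q[:,2])-np.median(P[t][:,2])))
cv2.imwrite('pics/w_last.png',im[:,:,::-1])
E
python3 sk.py
```

```text
top 0.09513476418908322 skirt 0.1129343616310853 1244 diff mm (in: 14) 17.79959744200209
```

Emit:
apply_moves --deltas '[{"slide":[0,0,-0.0005],"delta_rot":[0,0,0]},{"slide":[0,0,0],"delta_rot":[0,0,0]},{"slide":[0,0,0],"delta_rot":[0,0,0]}]'

```text
time_s: 6.65
tcp_pos: [0.5345, -0.0175, 0.1453]
orientation: [0.953, 0.302, 0.0, 0.0]
wrist_force: [4.6, -3.0, -2.4]
opening: 0.147
gripper_force: 50.2
```

```bash
python3 st.py;python3 sk.py
```

```text
[ 0.5345 -0.0175  0.1453] ang -54.81 dial_est -0.31 F [ 4.57 -3.03 -2.44] M [-0.65  -1.017  0.039] 0.1466122774512587 50.16517102718353 [-0.07  0.2   0.02  1.81 -0.    1.13 -1.01]
[ 3.54036224e-04 -1.16321373e-04  1.02944675e-02  1.00000000e+00]
top 0.09508865732043878 skirt 0.11328959198828088 1252 diff mm (in: 14) 18.200934667842102
```

Emit:
apply_moves --deltas '[{"slide":[0,0,-0.0007],"delta_rot":[0,0,0]},{"slide":[0,0,0],"delta_rot":[0,0,0]},{"slide":[0,0,0],"delta_rot":[0,0,0]}]'

```text
time_s: 7.0
tcp_pos: [0.5345, -0.0175, 0.1462]
orientation: [0.953, 0.302, 0.0, 0.0]
wrist_force: [4.4, -3.3, -1.4]
opening: 0.141
gripper_force: 50.4
```

```bash
python3 st.py;python3 sk.py
```

```text
[ 0.5345 -0.0175  0.1462] ang -54.79 dial_est -0.311 F [ 4.43 -3.28 -1.36] M [-0.709 -0.873  0.045] 0.1407546141834674 50.437495708465576 [-0.07  0.2   0.02  1.81 -0.    1.13 -1.01]
[ 3.43486492e-04 -1.46479807e-04  1.11540662e-02  1.00000000e+00]
top 0.09508595102459153 skirt 0.11415656014824843 1257 diff mm (in: 14) 19.070609123656908
```

Resistance is falling with lift at about 5 mm, so the key is in the slot. I'll continue up carefully.

Emit:
apply_moves --deltas '[{"slide":[0,0,-0.0008],"delta_rot":[0,0,0]},{"slide":[0,0,0],"delta_rot":[0,0,0]},{"slide":[0,0,0],"delta_rot":[0,0,0]}]'

```text
time_s: 7.35
tcp_pos: [0.5345, -0.0175, 0.1469]
orientation: [0.953, 0.303, 0.0, 0.0]
wrist_force: [4.5, -3.1, -0.6]
opening: 0.142
gripper_force: 50.4
```

```bash
python3 st.py;python3 sk.py
```

```text
[ 0.5345 -0.0175  0.1469] ang -54.76 dial_est -0.311 F [ 4.47 -3.1  -0.63] M [-0.724 -0.958  0.017] 0.14179469636518865 50.438767075538635 [-0.07  0.2   0.02  1.81 -0.    1.13 -1.01]
[ 3.22077442e-04 -1.09234636e-04  1.19155531e-02  1.00000000e+00]
top 0.09514257786308308 skirt 0.11495021340632805 1252 diff mm (in: 14) 19.807635543244967
```

Emit:
apply_moves --deltas '[{"slide":[0,0,-0.001],"delta_rot":[0,0,0]},{"slide":[0,0,-0.001],"delta_rot":[0,0,0]},{"slide":[0,0,-0.001],"delta_rot":[0,0,0]},{"slide":[0,0,-0.001],"delta_rot":[0,0,0]},{"slide":[0,0,0],"delta_rot":[0,0,0]},{"slide":[0,0,0],"delta_rot":[0,0,0]},{"slide":[0,0,0],"delta_rot":[0,0,0]}]'

```text
time_s: 8.1
tcp_pos: [0.5345, -0.0175, 0.151]
orientation: [0.953, 0.303, 0.0, 0.0]
wrist_force: [3.2, -3.4, 2.6]
opening: 0.138
gripper_force: 50.8
```

```bash
python3 st.py;python3 sk.py
```

```text
[ 0.5345 -0.0175  0.151 ] ang -54.73 dial_est -0.312 F [ 3.19 -3.38  2.55] M [-0.805 -0.737  0.066] 0.13828062064716284 50.76239347457886 [-0.07  0.2   0.02  1.81 -0.    1.14 -1.  ]
[ 3.37631906e-04 -1.29477072e-04  1.60124085e-02  1.00000000e+00]
top 0.09511132392944177 skirt 0.11908312067588184 1236 diff mm (in: 14) 23.971796746440067
```

The knob is up about 10 mm and the force has reversed, so it's locked out. Now I'll release and back off.

Emit:
apply_moves --deltas '[{"slide":[0,0,0],"delta_rot":[0,0,0]},{"slide":[0,0,0],"delta_rot":[0,0,0]},{"slide":[0,0,0],"delta_rot":[0,0,0]},{"slide":[0,0,0],"delta_rot":[0,0,0]},{"slide":[0,0,0],"delta_rot":[0,0,0]},{"slide":[0,0,0],"delta_rot":[0,0,0]}]' --grip 60

```text
time_s: 8.75
tcp_pos: [0.5343, -0.0173, 0.1507]
orientation: [0.953, 0.303, -0.0, -0.0]
wrist_force: [-0.0, 0.3, -0.3]
opening: 0.604
gripper_force: 0.0
```

Emit:
apply_moves --deltas '[{"slide":[0,0,-0.01],"delta_rot":[0,0,0]},{"slide":[0,0,-0.02],"delta_rot":[0,0,0]},{"slide":[0,0,-0.03],"delta_rot":[0,0,0]},{"slide":[0,0,-0.03],"delta_rot":[0,0,0]},{"slide":[0,0,0],"delta_rot":[0,0,0]},{"slide":[0,0,0],"delta_rot":[0,0,0]},{"slide":[0,0,0],"delta_rot":[0,0,0]}]'

```text
time_s: 9.45
tcp_pos: [0.5339, -0.0174, 0.2401]
orientation: [0.953, 0.303, -0.0, -0.0]
wrist_force: [0.3, -0.5, -0.0]
opening: 0.599
gripper_force: 0.0
```

```bash
python3 st.py;python3 sk.py; python3 - <<'E'
from h import *
im,d,m,T,P=measure('wrist',(.535,-.017))
k=(abs(P[...,2]-.159)<.004)&(np.hypot(P[...,0]-.535,P[...,1]+.017)<.045)&(d>0)
print(cv2.minAreaRect(P[k][:,:2].astype(np.float32)*1000),np.median(P[k][:,2]))
E
```

```text
[ 0.5339 -0.0174  0.2401] ang -54.72 dial_est -0.312 F [ 0.25 -0.47 -0.03] M [ 0.019  0.019 -0.024] 0.5987872863726972 0.0 [-0.07  0.13  0.02  1.69 -0.    1.32 -1.01]
[8.45665999e-04 3.46515767e-04 1.05087297e-01 1.00000000e+00]
top 0.09512531974371385 skirt 0.11918751715989351 855 diff mm (in: 14) 24.062197416179654
wrist wing 31 [553.   -4.3 149.5] [ 7.9 10.5  7.6] rect [552.7  -4.6] [ 1.9 12.9] 35.3 axis 125.6 sd [0.5 4. ]
wrist skirt 11 [551.8  -3.6 112. ] [18.3 20.7  1.9] rect [550.5  -3. ] [ 4.2 27.6] 41.4 axis 130.2 sd [1.6 8.8]
wrist top 3937 [540.8 -12.9  94.9] [101.7 101.2   6.5] rect [534.8 -17.3] [83.5 83.9] 17.3 axis 126.1 sd [25.5 27.8]
((535.0138549804688, -17.315650939941406), (45.490821838378906, 13.105796813964844), 34.907073974609375) 0.1588608334216399
```

View pics/w_last.png

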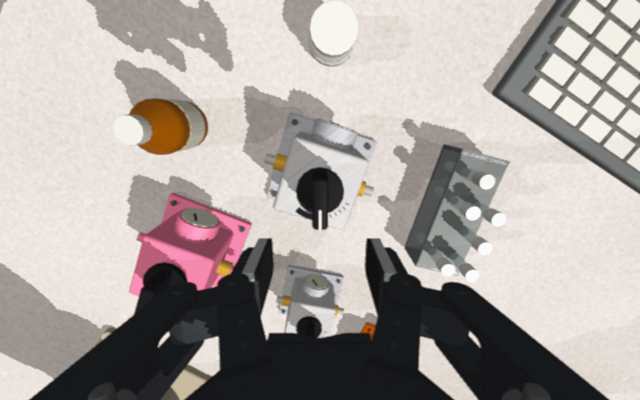

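The knob at (320, 190) stands 10 mm out with the fingers clear. Its pointer is about -0.31 rad from the band's middle, so it is inside the band, and the bystanders are untouched.

```bash
python3 -c "
from plant import ticket
print(ticket.job_done())"
```

```text
the job is handed in; nothing more can be done
None
```

The regulator's knob is turned into the band (about -0.31 rad from the band's middle), pulled up about 10 mm, locked and released; the job was handed in at about 10 s and returned no verdict.

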